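# Zero a hand coffee mill and set it a quarter turn open

### The arm

A 6-joint arm with a two-finger parallel gripper is mounted at the origin on the work surface. World frame = base frame: x ahead of the robot, y to its left, z up, the work surface at z = 0. Lengths are in m, angles in rad, forces in N, time in s.
With the tool pointing down it reaches from about 0.4 to 0.825 m from the base axis. Payload 7 kg.
Tool frame: the origin (TCP) lies at the very end of the fingers, on their centre line; the grasp point (between the pads) lies 19 mm behind it (robot.grip_point_offset is the z of the grasp point in the tool frame, in m); z points along the fingers, y is the direction in which the jaws open and shut (so a half turn about z gives the same grasp; the last joint's range is limited). The gripper opens to 85 mm and grips with 20 to 120 N. Pads are 22 mm wide; open, the fingers measure 114 mm over their backs; the gripper's body (76 mm by 85 mm) begins 54 mm behind the grasp point. The pads swing forward as they close: fully open they stand 13 mm farther back than shut.
Start: joints at [1.444, 0.359, 0.012, 0, -1.224, -0.288], TCP at [0.272, 0.618, 0.231] pointing down, gripper open.
Joint ranges: [-3.07, 3.07], [-1.43, 2.12], [-1.02, 1.25], [-3.03, 1.67], [-3.05, -0], [-3.03, 3.03]. Speed limits (rad/s): [2.39, 2.39, 3.01, 3.14, 3.14, 3.14].

### API

Orientations are given as [roll, pitch, yaw] about the fixed x, y, z axes, in that order (R = Rz(yaw) Ry(pitch) Rx(roll)).
In Python, from cell import robot gives the robot as it stands.
- The arm moves only by the tool play_rows, never from a script. Its argument "motion" is one flat list of numbers, 7 for each row, row after row: the shift along the tool's x, y, z in mm, then the turn, a rotation vector about the tool's x, y, z in degrees, then the gripper's target within -1 to 1 (fully open at 1, half-way at 0, shut at -1). In form: [x, y, z, rx, ry, rz, claw, x, y, z, rx, ry, rz, claw, ...]. A call has 1 to 10 rows; each row is the pose to reach, as a shift and turn from the pose commanded when the call began, along the tool's axes at that moment; what a row does not reach only later rows make up. A row lasts 1/8 s, in which the tool goes at most 62.5 mm and 10.7 degrees, less where a joint would pass 70% of its speed; a pose out of reach is approached as far as the arm can. A call with a gripper value outside its range is refused whole. The fingers move at their own pace and stop on an object; the grip force is fixed at half the most. Time passes only in rows, so rows that repeat a pose let the fingers close. It gives the time, the measured TCP pose, the force and the opening at its end, in the units of the state.
- robot.read_state(): the state, without advancing time (a new reading comes with each control period).
- robot.snapshot(name): name is "side" or "top"; returns the picture (480x640x3 uint8, red, green, blue); there is no depth.
- robot.camera_params(name): a dict with "mtx" (3x3 intrinsics, pixels), "R" (3x3) and "t" (3): a world point X has camera coordinates R X + t. Camera axes: x right, y down, z forward; pixel columns grow to the right and rows downward; lengths in m; the calibration is good to about 2 mm. A picture is of the moment at which its call begins. camera_params takes no time and is no camera call.
- robot.finish_job(): hands the job in, once; it reports no verdict.
The state is a dict: "time": time; "joint_pos": joint angles; "qd": joint speeds; "effort": joint torques, N m; "ee_pos": TCP position; "tool_rot": TCP orientation; "contact_force": force on the tool from outside, world axes, zero at the start; "ft_torque": the same for the moment, N m; "width": opening from 0.0 (shut) to 1.0 (fully open).
Only numpy, scipy, OpenCV 4.12 (cv2) and the standard library are available. Lean on these libraries where they do the work, as an engineer would, in place of code of your own. Each camera call takes 0.05 s, during which the arm holds its last target. There are 200 camera calls.

### The job

The crank is off the hand coffee mill and its lock ring is loose. Take hold of the thumbscrew on top of the mill, turn it clockwise (seen from above) until the burrs meet and it will go no further, then back it off a quarter turn from there. Finish with the thumbscrew still gripped at that setting, so that I can nip up the lock ring: do not let go of it at the end, and leave everything else on the worktop where it is.

Things in the scene. Friction and masses are not known exactly. Their poses are not given: they have to be found in the camera images.
- mill: hand coffee mill, stuck to the worktop by suction feet: dark wooden box on a 140 x 140 mm plinth, open steel hopper dish (rim 116 mm across, 134 mm up), 14 mm wide bridge over it along the mill's y (top 138 mm), brass lock ring 25 mm across (top 146 mm), thumbscrew above. Origin: on the upright screw axis (middle of the mill) at worktop height; drawer on its -x side.
- thumbscrew: steel thumbscrew: flat upright paddle 34 long, 9 thick, 28 mm high (157.5 to 185.5 mm above the worktop) over a collar 17 mm across (top 152 mm). Origin: centre of the paddle, on the screw axis, 171.5 mm up. x along the 34 mm, y square to the flat faces (grip across the 9 mm), z up. Turns with the screw, does not rise or sink.
- screw_turn (a joint): turn of the thumbscrew, rad: 0 seated (burrs together, hard stop), growing as it is backed off counter-clockwise seen from above; a quarter turn is 1.57. Starts anywhere from 0.6 to 2.6; steady drag 0.05 N m, no spring, stays where left. At 0 the paddle's x lies along the mill's x.
- crank: bystander: the mill's crank lying on the worktop beside the mill, steel arm 130 mm long with an upright wooden grip 42 mm high at one end. Origin: underside, middle of the arm, arm along x.
- dome_nut: bystander: the crank's small brass dome nut, 18 mm across, 14 mm high, on the worktop near the mill's drawer-side corner. Origin: centre of its underside.
- brush: bystander: a cleaning brush about 160 mm long, lying near the mill. Origin: underside, along x.
- mug: bystander: white mug, 80 mm across, 92 mm high, behind the mill. Origin: centre of its underside.
- bean_jar: bystander: glass jar with a steel lid, 90 mm across, 135 mm high. Origin: centre of its underside.
- pepper_mill: bystander: turned wooden pepper mill, 60 mm across, 214 mm high, with a small round steel nut on top. Origin: centre of its underside.

How it is judged:
On the way:
1. the thumbscrew is turned clockwise until it seats (within 0.06 rad of its stop) (value of joint screw_turn below 0.06 rad), for 0.1 s.
At the end, for the whole second after the job is handed in: the thumbscrew stands a quarter turn (1.57 rad, within 0.2 rad or about 11 degrees) back from its seat, at rest, with the fingers still gripping its paddle (more than 3 N, grasp point within 35 mm of the paddle's centre) (value of joint screw_turn between 1.371 and 1.771 rad and velocity of joint screw_turn between -0.05 and 0.05 rad/s and contact force between the fingers and thumbscrew above 3 N and distance between the grasp point and thumbscrew below 0.035 m); the arm keeps its last pose, push and grip.
It fails at once if a bystander on the worktop is shifted more than 30 mm (distance of any of crank, dome_nut, brush, mug, bean_jar, pepper_mill from where it was at the start of the episode above 0.03 m).
It fails at once if an upright bystander is tipped over (angle between any of mug, bean_jar, pepper_mill's own z axis and vertical above 0.35 rad).
It also fails if it takes over 45 s, if anything falls off the work surface, if the arm or the gripper's body presses on something with over 40 N, if the wrist force passes 120 N, or if a joint passes its speed limit or range.

## Working session

There is one attempt and no reset: what is moved stays moved. The work goes in short steps, Python scripts to look and compute and a tool call to move; the robot and the scene stay as the last step left them, time stands still between calls to the robot, and variables do not carry over. Pictures are saved under pics/ and viewed, about 8 in all and at most 12, crops included, and the job is handed in when it is done.

Besides the shell and the picture viewer there is one more tool, called in YAML: its name, and indented under it one key for each argument. play_rows: Moves the arm, as the interface text tells. Its arguments: {"type":"object","properties":{"motion":{"type":"array"}},"required":["motion"]}

```bash
mkdir -p pics
python3 - <<'E'
from cell import robot
import cv2,numpy as np
for n in("top","side"):
    im=robot.snapshot(n); cv2.imwrite(f"pics/{n}0.png",im[:,:,::-1])
    p=robot.camera_params(n); print(n,p["mtx"].round(1).tolist(),p["R"].round(4).tolist(),p["t"].round(4).tolist())
print(robot.read_state()); print(robot.grip_point_offset)
E
```

```text
top [[457.5, 0.0, 315.1], [0.0, 457.5, 239.3], [0.0, 0.0, 1.0]] [[0.0188, -0.9998, 0.0097], [-0.9876, -0.0201, -0.1555], [0.1556, -0.0067, -0.9878]] [-0.0179, 0.5538, 1.0928]
side [[465.5, 0.0, 321.5], [0.0, 465.5, 234.9], [0.0, 0.0, 1.0]] [[0.9339, -0.3569, -0.0194], [-0.2078, -0.498, -0.8419], [0.2908, 0.7903, -0.5393]] [-0.4872, 0.2216, 0.9185]
{'time': 0.1, 'joint_pos': array([ 1.44410914e+00,  3.59319449e-01,  1.11574325e-02, -2.88930668e-04,
       -1.22406869e+00, -2.88100690e-01]), 'qd': array([0.00033084, 0.0004913 , 0.00224229, 0.00035611, 0.00060448,
       0.00081024]), 'effort': array([-1.11689711e-03, -5.84763336e+01,  2.94107527e+01,  6.95450172e+00,
       -3.22773820e-03,  1.99779222e-06]), 'ee_pos': array([0.27188139, 0.61737108, 0.23046121]), 'tool_rot': array([ 3.14014021e+00, -1.47154787e-04, -4.14886151e-01]), 'contact_force': array([-0.47251832, -0.00337658,  0.29303719]), 'ft_torque': array([-0.01204758,  0.02622103, -0.04181474]), 'width': 0.9999189367675421}
-0.0187
```

View pics/top0.png

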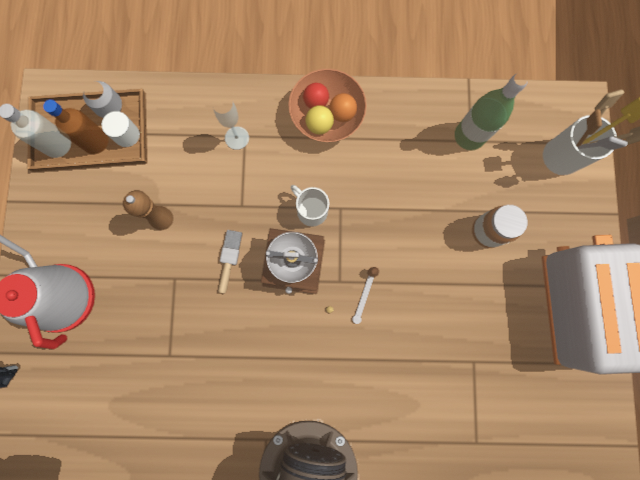

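View pics/side0.png

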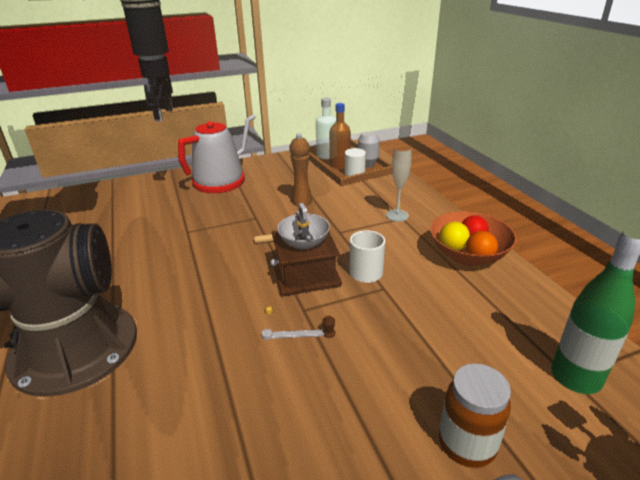

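Top view: mill at about (292,258), drawer knob at (289,291), nut (330,310), crank (365,295), brush (230,260), mug (312,207). Side view: paddle at about (302,215). I'll zoom in on both.

```bash
cat > h.py <<'E'
from cell import robot
import cv2,numpy as np
def ray(n,uv):
    p=robot.camera_params(n);R,t=np.array(p["R"]),np.array(p["t"])
    return -R.T@t, R.T@np.linalg.inv(p["mtx"])@np.array([*uv,1.])
def plane(n,uv,z):
    c,d=ray(n,uv); return c+d*(z-c[2])/d[2]
def tri(a,b):
    (c1,d1),(c2,d2)=ray("top",a),ray("side",b)
    s=np.linalg.lstsq(np.c_[d1,-d2],c2-c1,rcond=None)[0]
    p,q=c1+d1*s[0],c2+d2*s[1]; return (p+q)/2,np.linalg.norm(p-q)
E
python3 - <<'E'
from h import *
a=cv2.imread("pics/top0.png")[222:302,252:332]; b=cv2.imread("pics/side0.png")[190:270,262:342]
cv2.imwrite("pics/z0.png",np.hstack([cv2.resize(x,(400,400),interpolation=cv2.INTER_CUBIC) for x in(a,b)]))
for n,uv,z in(("top",(292,258),.17),("side",(302,215),.1715)): print(plane(n,uv,z))
E
```

```text
[0.49161034 0.04345167 0.17      ]
[0.49373791 0.03470677 0.1715    ]
```

View pics/z0.png

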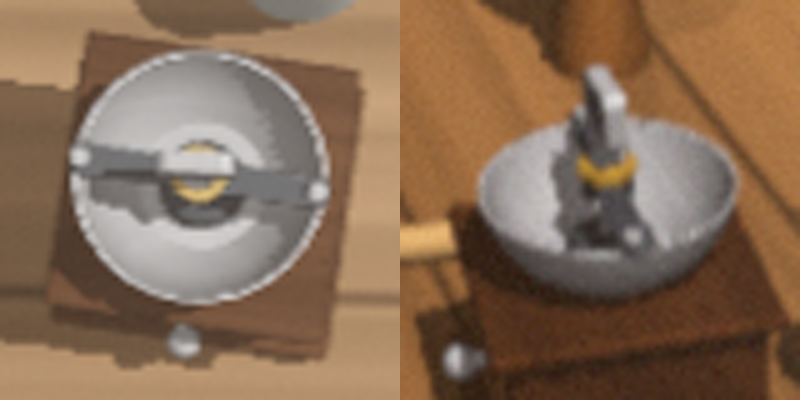

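Run:
```python
from h import *
f=lambda c,o:(np.array(c)+.5)/5-.5+o
T=lambda c:f(c,(252,222)); S=lambda c:f((c[0]-400,c[1]),(262,190))
print("rim",plane("top",T((201,177)),.134))
a,b=plane("top",T((80,157)),.139),plane("top",T((318,190)),.139)
print("bridge mid",(a+b)/2,"len",np.linalg.norm(a-b),"mill yaw",np.degrees(np.arctan2(*(a-b)[1::-1]))-90)
c=[plane("top",T(p),0.02) for p in((90,32),(360,72),(327,360),(52,315))]
for i in range(4):
    d=c[i]-c[(i+1)%4]; print("box edge",np.linalg.norm(d).round(3),np.degrees(np.arctan2(d[1],d[0])).round(1))
# paddle top: bright blob
im=cv2.cvtColor(cv2.imread("pics/top0.png"),cv2.COLOR_BGR2GRAY)
print(im[249:261,281:303])
a,b=plane("top",T((160,160)),.1855),plane("top",T((235,158)),.1855)
print("paddle",(a+b)/2,np.linalg.norm(a-b),np.degrees(np.arctan2(*(a-b)[1::-1])))
print("side", plane("side",S((605,80)),.1855), tri(T((197,161)),S((605,80))))
```

```text
rim [0.49801862 0.0455174  0.134     ]
bridge mid [0.49900857 0.04627773 0.139     ] len 0.10855846673733911 mill yaw -6.793465227241185
box edge 0.139 82.6
box edge 0.146 -5.5
box edge 0.139 -98.1
box edge 0.144 174.4
[[191 191 192 199 202 200 200 200 196 191 192 191 189 193 197 200 201 201
  202 191 167 156]
 [194 195 200 203 202 201 198 193 174 146 154 141 123 142 175 190 195 200
  200 201 191 165]
 [191 196 199 197 201 200 181 145 149 165 169 162 156 139 119 126 172 198
  201 201 201 188]
 [163 162 150 173 196 197 185 193 200 198 197 197 200 194 175 165 168 180
  198 202 203 202]
 [117 115 132 167 195 205 204 204 205 205 203 203 205 206 203 214 217 181
  171 198 202 202]
 [117 114 131 169 195 205 204 204 205 205 203 204 204 205 202 215 217 178
  133 171 193 196]
 [110 109 128 164 187 196 197 197 197 196 196 199 201 201 200 211 213 179
  120 120 136 155]
 [ 77  77 102 120 121 131 144 143 143 146 156 169 169 171 171 180 187 167
  120 117 117 116]
 [ 81  78  84  88  86  87  95  95  98  99  95  97  93 103 109 113 106 104
  112 116 117 117]
 [100  95  89  77  82 104 121 124 129 126 124 124 115 142 165 165 143 114
  116 116 115 117]
 [134 134 115  75  74  88 116 135 143 145 144 146 142 165 185 158 112 117
  117 116 116 117]
 [132 133 117  80  74  88 123 165 186 182 172 183 189 185 164 132 116 112
  110 109 114 116]]
paddle [0.49976986 0.04498678 0.1855    ] 0.03235351495385843 92.69013955762007
side [0.50072469 0.04931242 0.1855    ] (array([0.49895195, 0.04497716, 0.18802959]), np.float64(0.0007564986142026699))
```

play_rows:
  motion: [40,40,-20,0,0,6,1,88,86,-30,0,0,13,1,132,130,-30,0,0,19,1,175,173,-30,0,0,26,1,219,216,-30,0,0,32,1,263,259,-30,0,0,38,1,307,302,-30,0,0,45,1,351,346,-30,0,0,51,1,395,389,-30,0,0,58,1,438,432,-30,0,0,64,1]

```text
time: 1.35
ee_pos: [0.499, 0.0439, 0.2614]
tool_rot: [-3.141, 0.0, -1.535]
contact_force: [1.4, 1.6, 0.3]
width: 0.997
```

play_rows:
  motion: [0,0,0,0,0,0,1,0,0,0,0,0,0,1]

```text
time: 1.6
ee_pos: [0.4986, 0.0455, 0.261]
tool_rot: [3.141, 0.0, -1.533]
contact_force: [1.1, 1.0, -0.1]
width: 1.005
```

play_rows:
  motion: [0,0,35,0,0,0,1,0,0,65,0,0,0,1,0,0,90,0,0,0,1,0,0,104,0,0,0,1,0,0,104,0,0,0,1,0,0,104,0,0,0,1]

```text
time: 2.35
ee_pos: [0.4994, 0.0465, 0.1583]
tool_rot: [-3.14, 0.0, -1.531]
contact_force: [-0.0, 0.9, -0.4]
width: 1.003
```

Run:
```python
from h import *
a=robot.snapshot("side")[140:290,232:382,::-1]; b=robot.snapshot("top")[202:322,232:352,::-1]
cv2.imwrite("pics/z1.png",np.hstack([cv2.resize(x,(400,400),interpolation=cv2.INTER_CUBIC) for x in(a,b)]))
```

```text
(no output)
```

View pics/z1.png

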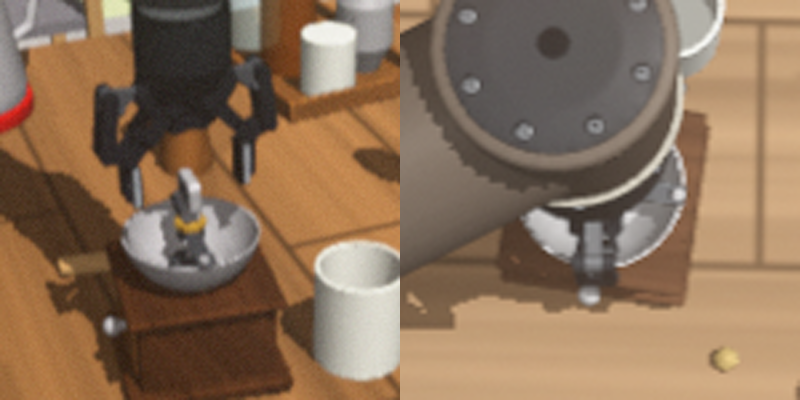

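Side view: the open fingertips, at crop x of about 133 and 243, straddle the paddle at 187, and the fingers are clear of the hopper. Closing.

play_rows:
  motion: [0,0,0,0,0,0,-1,0,0,0,0,0,0,-1,0,0,0,0,0,0,-1,0,0,0,0,0,0,-1,0,0,0,0,0,0,-1,0,0,0,0,0,0,-1,0,0,0,0,0,0,-1,0,0,0,0,0,0,-1]

```text
time: 3.45
ee_pos: [0.4996, 0.0461, 0.1575]
tool_rot: [-3.14, 0.0, -1.532]
contact_force: [5.8, -0.1, -2.0]
width: 0.093
```

Run:
```python
from h import *
s=robot.read_state(); print({k:np.round(s[k],4) for k in("joint_pos","ee_pos","tool_rot","contact_force","ft_torque","width")})
```

```text
{'joint_pos': array([ 4.846e-01,  1.365e-01, -4.694e-01,  5.000e-04, -9.634e-01,
       -4.456e-01]), 'ee_pos': array([0.4996, 0.0461, 0.1575]), 'tool_rot': array([-3.1401e+00,  3.0000e-04, -1.5316e+00]), 'contact_force': array([ 5.8456, -0.1199, -2.0421]), 'ft_torque': array([ 0.0187, -1.8048, -0.0286]), 'width': np.float64(0.0934)}
```

play_rows:
  motion: [0,-1,0,0,0,6,-1,0,-1,0,0,0,14,-1,0,-1,0,0,0,23,-1,0,-1,0,0,0,32,-1,0,-1,0,0,0,41,-1,0,-1,0,0,0,50,-1,0,-1,0,0,0,59,-1,0,-1,0,0,0,68,-1,0,-1,0,0,0,76,-1,0,-1,0,0,0,82,-1]

```text
time: 4.7
ee_pos: [0.4981, 0.0473, 0.1575]
tool_rot: [3.139, -0.002, -2.967]
contact_force: [-9.1, 12.1, 9.3]
width: 0.094
```

```bash
cat > st.py <<'E'
from h import *
s=robot.read_state(); print({k:np.round(s[k],3) for k in("time","ee_pos","contact_force","ft_torque","width")}, "yaw",np.degrees(s["tool_rot"]).round(2))
E
python3 st.py
```

```text
{'time': np.float64(4.7), 'ee_pos': array([0.498, 0.047, 0.157]), 'contact_force': array([-9.147, 12.109,  9.253]), 'ft_torque': array([4.019, 3.4  , 0.005]), 'width': np.float64(0.094)} yaw [ 1.7985e+02 -1.1000e-01 -1.7000e+02]
```

play_rows:
  motion: [1,1.5,0,0,0,0,-1,1,1.5,0,0,0,0,-1,1,1.5,0,0,0,0,-1]

```text
time: 5.08
ee_pos: [0.4981, 0.0474, 0.1575]
tool_rot: [3.141, -0.001, -2.962]
contact_force: [-4.0, 3.1, 7.1]
width: 0.095
```

```bash
python3 st.py
```

```text
{'time': np.float64(5.075), 'ee_pos': array([0.498, 0.047, 0.157]), 'contact_force': array([-4.014,  3.091,  7.06 ]), 'ft_torque': array([1.413, 1.425, 0.021]), 'width': np.float64(0.095)} yaw [ 1.7997e+02 -3.0000e-02 -1.6973e+02]
```

play_rows:
  motion: [1,0.5,0,0,0,5,-1,1,0.5,0,0,0,10,-1,1,0.5,0,0,0,13,-1,1,0.5,0,0,0,13,-1]

```text
time: 5.58
ee_pos: [0.4981, 0.0477, 0.1575]
tool_rot: [3.141, 0.001, 3.094]
contact_force: [2.0, 2.0, 1.3]
width: 0.094
```

```bash
python3 st.py
```

```text
{'time': np.float64(5.575), 'ee_pos': array([0.498, 0.048, 0.158]), 'contact_force': array([2.022, 1.964, 1.264]), 'ft_torque': array([ 0.954, -0.633,  0.018]), 'width': np.float64(0.094)} yaw [1.7997e+02 6.0000e-02 1.7728e+02]
```

play_rows:
  motion: [0,0,0,0,0,1,-1,0,0,0,0,0,2,-1,0,0,0,0,0,2,-1]

```text
time: 5.95
ee_pos: [0.498, 0.0477, 0.1575]
tool_rot: [3.141, 0.001, 3.058]
contact_force: [2.8, 2.7, 1.1]
width: 0.092
```

```bash
python3 st.py
```

```text
{'time': np.float64(5.95), 'ee_pos': array([0.498, 0.048, 0.157]), 'contact_force': array([2.825, 2.717, 1.141]), 'ft_torque': array([ 1.25 , -1.413, -0.029]), 'width': np.float64(0.092)} yaw [1.7997e+02 6.0000e-02 1.7524e+02]
```

play_rows:
  motion: [0,0,0,0,0,1,-1,0,0,0,0,0,2,-1,0,0,0,0,0,2,-1]

```text
time: 6.32
ee_pos: [0.4981, 0.0478, 0.1575]
tool_rot: [3.141, 0.001, 3.024]
contact_force: [3.5, 4.1, 0.9]
width: 0.094
```

```bash
python3 st.py
```

```text
{'time': np.float64(6.325), 'ee_pos': array([0.498, 0.048, 0.158]), 'contact_force': array([3.494, 4.118, 0.941]), 'ft_torque': array([ 1.366, -1.383, -0.012]), 'width': np.float64(0.094)} yaw [1.7996e+02 7.0000e-02 1.7324e+02]
```

play_rows:
  motion: [0,0,0,0,0,1,-1,0,0,0,0,0,2,-1,0,0,0,0,0,2,-1]

```text
time: 6.7
ee_pos: [0.498, 0.0478, 0.1575]
tool_rot: [3.141, 0.001, 2.99]
contact_force: [2.7, 3.5, 0.9]
width: 0.092
```

```bash
python3 st.py
```

```text
{'time': np.float64(6.7), 'ee_pos': array([0.498, 0.048, 0.158]), 'contact_force': array([2.744, 3.527, 0.897]), 'ft_torque': array([ 1.37 , -1.341,  0.598]), 'width': np.float64(0.092)} yaw [1.7998e+02 6.0000e-02 1.7131e+02]
```

play_rows:
  motion: [0,0,0,0,0,1,-1,0,0,0,0,0,2,-1,0,0,0,0,0,2,-1]

```text
time: 7.08
ee_pos: [0.4981, 0.0478, 0.1576]
tool_rot: [3.141, 0.001, 2.956]
contact_force: [3.8, 3.6, 1.3]
width: 0.091
```

```bash
python3 st.py
```

```text
{'time': np.float64(7.075), 'ee_pos': array([0.498, 0.048, 0.158]), 'contact_force': array([3.755, 3.609, 1.334]), 'ft_torque': array([ 1.408, -1.327,  1.205]), 'width': np.float64(0.091)} yaw [1.7999e+02 7.0000e-02 1.6938e+02]
```

Torque onset comes at yaw ≈173.2°, which matches the mill yaw seen by camera (−6.8°, i.e. 173.2°). The screw is seated, so I'll hold briefly and then back off 93.8° to yaw −96.8°.

play_rows:
  motion: [0,0,0,0,0,0,-1,0,0,0,0,0,-8,-1,0,0,0,0,0,-17,-1,0,0,0,0,0,-26,-1,0,0,0,0,0,-35,-1,0,0,0,0,0,-44,-1,0,0,0,0,0,-53,-1,0,0,0,0,0,-62,-1,0,0,0,0,0,-70,-1,0,0,0,0,0,-76,-1]

```text
time: 8.32
ee_pos: [0.4988, 0.0463, 0.1575]
tool_rot: [-3.139, -0.001, -1.999]
contact_force: [12.0, -6.9, -3.6]
width: 0.093
```

play_rows:
  motion: [0,0,0,0,0,-6,-1,0,0,0,0,0,-12,-1,0,0,0,0,0,-16,-1,0,0,0,0,0,-18,-1,0,0,0,0,0,-18,-1,0,0,0,0,0,-18,-1,0,0,0,0,0,-18,-1]

```text
time: 9.2
ee_pos: [0.4993, 0.0462, 0.1576]
tool_rot: [-3.139, -0.002, -1.688]
contact_force: [13.1, -7.4, -4.7]
width: 0.09
```

```bash
python3 st.py
python3 - <<'E'
from h import *
a=robot.snapshot("side"); cv2.imwrite("pics/f_side.png",a[:,:,::-1])
a=a[140:290,232:382,::-1]; b=robot.snapshot("top")[172:342,212:382,::-1]
cv2.imwrite("pics/z2.png",np.hstack([cv2.resize(x,(400,400),interpolation=cv2.INTER_CUBIC) for x in(a,b)]))
E
```

```text
{'time': np.float64(9.2), 'ee_pos': array([0.499, 0.046, 0.158]), 'contact_force': array([13.06 , -7.407, -4.743]), 'ft_torque': array([-2.58 , -4.689,  0.043]), 'width': np.float64(0.09)} yaw [-1.7983e+02 -1.0000e-01 -9.6730e+01]
```

View pics/z2.png

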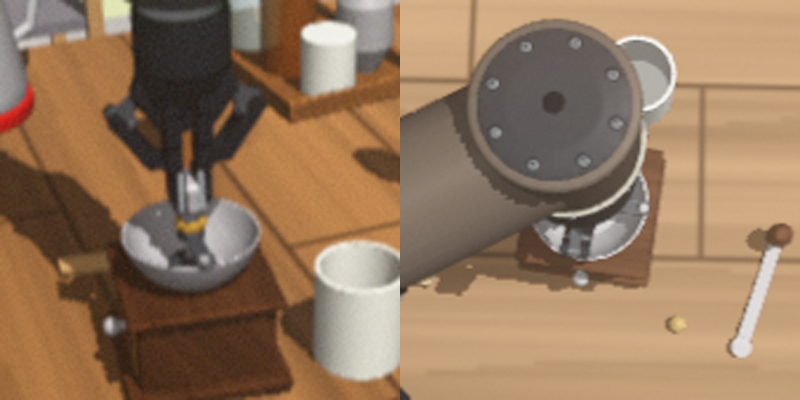

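The paddle sits between the closed fingers (crop 190,190). Nut, crank and mug are where they were. I'll take off the small side load, settle, and hand in.

play_rows:
  motion: [0.8,-1.5,0,0,0,0,-1,0.8,-1.5,0,0,0,0,-1,0.8,-1.5,0,0,0,0,-1,0.8,-1.5,0,0,0,0,-1,0.8,-1.5,0,0,0,0,-1,0.8,-1.5,0,0,0,0,-1]

```text
time: 10.05
ee_pos: [0.4993, 0.0461, 0.1575]
tool_rot: [-3.141, -0.001, -1.689]
contact_force: [5.7, -1.6, 1.5]
width: 0.093
```

```bash
python3 st.py; python3 -c "
from cell import robot
print(robot.read_state()['qd'].round(4)); print(robot.finish_job())"
```

```text
{'time': np.float64(10.05), 'ee_pos': array([0.499, 0.046, 0.157]), 'contact_force': array([ 5.736, -1.561,  1.483]), 'ft_torque': array([-0.549, -2.083, -0.004]), 'width': np.float64(0.093)} yaw [-1.7995e+02 -4.0000e-02 -9.6750e+01]
[ 0.0002  0.0001  0.0014 -0.0001 -0.0007  0.0001]
the job is handed in; nothing more can be done
None
```

I gripped the thumbscrew across its flats and turned it clockwise until it seated. I then backed it off a quarter turn and handed the job in with it still gripped, at about 10 s.

- **Seat:** the resisting torque began to rise at a tool yaw of about 173.2° and reached 1.2 N m after another 4° of push. That agrees with the mill's yaw of −6.8° measured from the pictures (the same line, half a turn round).
- **Final setting:** the tool yaw is −96.75°, which is 90° ± 1–2° back from the seat. This is inferred from the tool's angle, since the screw's own angle can't be read directly, and it assumes the pads did not slip on the paddle.
- **Grip:** the jaws are stopped on the paddle at an opening of 0.093 (about 8 mm; the paddle is 9 mm). The arm is at rest, with about 6 N of side load left on the tool.
- **Surroundings:** the last picture shows the mug, nut and crank where they were. I did not re-check the brush, jar and pepper mill in it, but the arm's path kept clear of them.
- **Disagreement:** the position of the screw axis from the pictures differed by 1–2 mm from where the grip settled. I took that up with small sideways shifts.

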